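# Sort the bench clutter into its trays

### The job

Sort the things lying at the front of the bench: stand the cup and the bottle upright in the low two-bay tray, one in each bay, and lay the wooden rib and the loop tool flat on the floor of the wide undivided tray, not on top of one another. Put the test tile face up on the sloping rack, where it must end up lying against the ledge at the low end. Keep the cup and the bottle upright all the time, and leave the slip dish and the eraser where they are.

Things in the scene. Friction and masses are not known exactly. Their poses are not given: they have to be found in the camera images.
- cup_mid (a point): small straight-sided brown clay cup, standing open end up, 42 mm across at the rim, 36 mm at the foot, 63 mm high; point at its centre, half-way up (31.5 mm above its foot); z is up along its axis
- bottle_mid (a point): small round-bellied clay bottle, standing, 53 mm across the belly (widest up to 43 mm above its foot), narrower above (43 mm or less across), 67 mm high; point at its centre, half-way up (33.5 mm above its foot); z is up along its axis
- rib_mid (a point): flat oval boxwood throwing rib, 40 x 104 mm, 8 mm thick, lying flat; point at its centre, half-way up; y runs along its length, x across (the 40 mm), z up
- loop_tool_mid (a point): wire loop tool, 160 mm long, lying flat: wooden handle 12 mm wide, 13 mm high, 106 mm long, with a flat 27 mm wide wire loop at one end. Point at the centre of the handle, half-way up, 27 mm from the middle of the whole tool; y runs along the handle away from the loop (loop's tip 107 mm off in -y, handle's end 53 mm in +y), x across, z up
- tile_mid (a point): small rectangular clay test tile with a glazed patch on its upper face, 34 x 52 mm, 8 mm thick, lying flat; point at its centre, half-way up; x across (34 mm), y along (52 mm), z up out of the glazed face
- ware_tray: fixed low wooden tray with two bays, outside 120 mm (x) x 180 mm (y), rim 14 mm above the bench, walls 4 mm, floor 4 mm thick; a 4 mm thick divider along x, no higher than the rim, parts it into two equal bays each 112 x 84 mm, centred at y = +44 and -44 mm. Origin at the centre of its underside, z up
- tool_tray: fixed low wooden tray without divider, outside 150 mm (x) x 200 mm (y), rim 14 mm above the bench, walls 4 mm, floor 4 mm thick (inside 142 x 192 mm). Origin at the centre of its underside, z up
- tile_rack: fixed wooden rack; its slippery grey face slopes down at 22 degrees to a ledge on its -x side, and a tile let go on it slides to the ledge. Face 150 mm along the slope, 110 mm wide between 10 mm lips; ledge 13 mm high. Face height above the bench: 38 mm over the origin, 10 mm at the low end (x = -70 mm), 66 mm at the high end (x = +70 mm). Origin on the bench under the middle, z up
- slip_dish: bystander: small round clay dish of slip, 86 mm across, 31 mm high, farther back on the bench; origin at the centre of its underside
- eraser: bystander: small pale eraser block 19 x 42 x 12 mm, farther back on the bench; origin at the centre of its underside

How it is judged (in metres and radians):
At the end, for the whole second after the job is handed in: Cup and bottle upright (0.1 rad) on the two-bay tray's floor, one per bay; rib and loop tool on the undivided tray's floor (within 4 mm of lying flat); tile on the rack's face against the ledge (centre within 35 mm of it along the slope); all released, at rest (((y of cup_mid in the frame of ware_tray between 0.01 and 0.08 m and x of cup_mid in the frame of ware_tray between -0.05 and 0.05 m and y of bottle_mid in the frame of ware_tray between -0.08 and -0.01 m and x of bottle_mid in the frame of ware_tray between -0.05 and 0.05 m) or (y of cup_mid in the frame of ware_tray between -0.08 and -0.01 m and x of cup_mid in the frame of ware_tray between -0.05 and 0.05 m and y of bottle_mid in the frame of ware_tray between 0.01 and 0.08 m and x of bottle_mid in the frame of ware_tray between -0.05 and 0.05 m)) and z of cup_mid in the frame of ware_tray between 0.0305 and 0.0395 m and angle between each of cup_mid, bottle_mid's own z axis and vertical below 0.1 rad and z of bottle_mid in the frame of ware_tray between 0.0325 and 0.0415 m and x of rib_mid in the frame of tool_tray between -0.071 and 0.071 m and y of rib_mid in the frame of tool_tray between -0.096 and 0.096 m and z of rib_mid in the frame of tool_tray between 0.004 and 0.0115 m and x of loop_tool_mid in the frame of tool_tray between -0.071 and 0.071 m and y of loop_tool_mid in the frame of tool_tray between -0.096 and 0.096 m and z of loop_tool_mid in the frame of tool_tray between 0.006 and 0.0145 m and x of tile_mid in the frame of tile_rack between -0.075 and -0.038 m and y of tile_mid in the frame of tile_rack between -0.055 and 0.055 m and z of tile_mid in the frame of tile_rack between 0.005 and 0.03 m and angle between tile_mid's own z axis and vertical between 0.32 and 0.45 rad and linear speed of each of cup, bottle, rib, loop_tool, tile below 0.02 m/s); the robot touches nothing.
It fails at once if the cup or the bottle is tipped over (more than 0.6 rad) (angle between any of cup_mid, bottle_mid's own z axis and vertical above 0.6 rad).
It fails at once if the slip dish or the eraser is moved more than 25 mm (distance of any of slip_dish, eraser from where it was at the start of the episode above 0.025 m).
It also fails if it takes over 120 s, if anything falls off the work surface, if the arm or the gripper's body presses on something with over 40 N, if the wrist force passes 120 N, or if a joint passes its speed limit or range.

### The arm

A 7-joint arm with a two-finger parallel gripper is mounted at the origin on a cart in front of the work surface, level with it; the furniture and walls round the work are solid. World frame = base frame: x ahead of the robot, y to its left, z up, the work surface at z = 0. Lengths are in mm, angles in rad, forces in N, time in s.
With the tool pointing down it reaches from about 400 to 875 mm from the base axis. Payload 4.4 kg.
Tool frame: the origin (TCP) lies at the very end of the fingers, on their centre line; the grasp point (between the pads) lies 19 mm behind it; z points along the fingers, y is the line along which they close (so a half turn about z gives the same grasp; the last joint's range is limited). The gripper opens to 85 mm and grips with 20 to 120 N. Pads are 22 mm wide; open, the fingers measure 114 mm over their backs; the gripper's body (76 mm by 85 mm) begins 54 mm behind the grasp point. The pads swing forward as they close: fully open they stand 13 mm farther back than shut.
Start: joints at [1.13, 0.628, 0.038, 1.517, -0.027, 0.996, -0.02], TCP at [237.984, -604.881, 231.313] pointing down, gripper open.
Joint ranges: [-3.06, 3.06], [-0.37, 2.12], [-1.25, 1.32], [0.18, 2.47], [-1.1, 4.24], [0.23, 1.98], [-2.94, 2.94]. Speed limits (rad/s): [2.57, 2.57, 3.14, 3.14, 3.14, 3.14, 3.14].

### API

Orientations are given as [roll, pitch, yaw] about the fixed x, y, z axes, in that order (R = Rz(yaw) Ry(pitch) Rx(roll)).
In Python, from cell import sensors, get_image, camera_params, order gives the robot as it stands.
- The arm moves only by the shell command python3 -m inch 'ROWS' [OPENING]. ROWS is JSON, a list that holds one entry, the list of rows, each a list of 4 numbers: the shift along the tool's x, y, z in cm, then the turn about the tool's z in degrees. A call has 1 to 8 rows; each row is the pose to reach, as a shift and turn from the pose commanded when the call began, along the tool's axes at that moment; what a row does not reach only later rows make up. A row lasts 1/12 s, in which the tool goes at most 41.7 mm and 7.16 degrees, less where a joint would pass 70% of its speed; a pose out of reach is approached as far as the arm can. A call with a gripper value outside its range is refused whole. OPENING is the finger opening in cm, from 0 to 8.54, set as the call begins (- or left out, the last holds). The fingers move at their own pace and stop on an object; the grip force is fixed at half the most. Time passes only in rows, so rows that repeat a pose let the fingers close. It gives the time, the measured TCP pose, the force, the opening and the grip force at its end, in the units of the state.
- sensors.read_state(): the state, without advancing time (a new reading comes with each control period).
- get_image(name): name is "scene" or "top" or "wrist"; returns the picture (384x512x3 uint8, blue, green, red); there is no depth.
- camera_params(name): a dict with "mtx" (3x3 intrinsics, pixels), "D" ([k1, k2, p1, p2, k3] as OpenCV has them; the pictures are not rectified), "rvec" (rotation vector, rad) and "tvec" (3), from world to camera coordinates, as OpenCV has them. Camera axes: x right, y down, z forward; pixel columns grow to the right and rows downward; lengths in mm; the calibration is good to about 2 mm. A picture is of the moment at which its call begins: read the wrist's pose just before it. camera_params takes no time and is no camera call; for the wrist camera it gives the pose at the moment of the call.
- order.finish_job(): hands the job in; it is judged then, once.
The state is a dict: "clock": time; "qpos": joint angles; "qd": joint speeds; "tau": joint torques, N m; "eef_pos": TCP position; "tool_rot": TCP orientation; "force": force on the tool from outside, world axes, zero at the start; "torque": the same for the moment, N m; "width": finger opening in mm; "gripper_force": force on a finger pad.
Only numpy, scipy, OpenCV 4.12 (cv2) and the standard library are available. Lean on these libraries where they do the work, as an engineer would, in place of code of your own. Each camera call takes 0.05 s, during which the arm holds its last target. There are 200 camera calls.

## Working session

There is one attempt and no reset: what is moved stays moved. The work goes in short steps, Python scripts to look and compute and a shell command to move; the robot and the scene stay as the last step left them, time stands still between calls to the robot, and variables do not carry over. Pictures are saved under pics/ and viewed, at most 14 in all, crops included, and the job is handed in when it is done.

```bash
mkdir -p pics
cat > h.py <<'E'
import numpy as np, cv2
from cell import sensors, get_image, camera_params, order
def ray(cp,px):
    u=cv2.undistortPoints(np.array(px,float).reshape(-1,1,2),np.array(cp["mtx"],float),np.array(cp["D"],float)).reshape(-1,2)
    R=cv2.Rodrigues(np.array(cp["rvec"],float))[0]; t=np.array(cp["tvec"],float).ravel()
    return -R.T@t, np.c_[u,np.ones(len(u))]@R
def onplane(cp,px,z):
    c,d=ray(cp,px); return c+d*((z-c[2])/d[:,2])[:,None]
def proj(cp,P):
    return cv2.projectPoints(np.array(P,float).reshape(-1,3),np.array(cp["rvec"],float),np.array(cp["tvec"],float),np.array(cp["mtx"],float),np.array(cp["D"],float))[0].reshape(-1,2)
def tri(cpa,pa,cpb,pb):
    ca,da=ray(cpa,[pa]);cb,db=ray(cpb,[pb]);da=da[0]/np.linalg.norm(da);db=db[0]/np.linalg.norm(db)
    s=np.linalg.lstsq(np.c_[da,-db],cb-ca,rcond=None)[0]
    return (ca+da*s[0]+cb+db*s[1])/2, np.linalg.norm(ca+da*s[0]-cb-db*s[1])
E
python3 - <<'E'
from h import *
for n in("top","scene"):
    cv2.imwrite(f"pics/{n}0.png",get_image(n)); cp=camera_params(n); print(n,ray(cp,[[256,192]]),cp["mtx"][0][0])
s=sensors.read_state(); print({k:np.round(s[k],3) for k in("clock","eef_pos","tool_rot","force","width")})
cp=camera_params("wrist");print(ray(cp,[[256,192]]))
E
```

```text
top (array([ 450.04499004,    5.83812964, 1518.5726559 ]), array([[ 0.06826141,  0.00946674, -0.99767753]])) 477.92703861546175
scene (array([-413.03246667,  551.94467696,  539.61480978]), array([[ 0.8066159 , -0.43667613, -0.39840943]])) 372.4863071207901
{'clock': np.float64(0.1), 'eef_pos': array([ 237.77 , -604.336,  230.482]), 'tool_rot': array([-3.14 ,  0.   ,  0.375]), 'force': array([ 0.197, -0.034, -0.89 ]), 'width': np.float64(85.396)}
(array([ 300.78324554, -581.21185789,  373.09369824]), array([[-0.24779736, -0.10466504, -0.96317246]]))
```

View pics/top0.png

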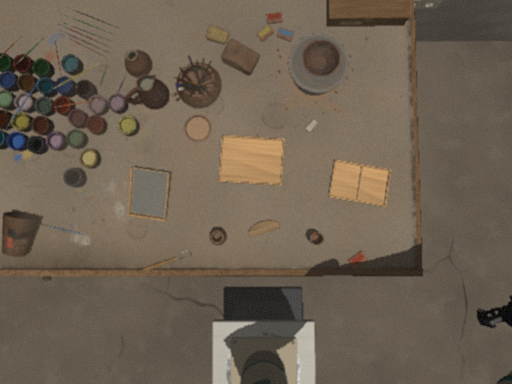

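View pics/scene0.png

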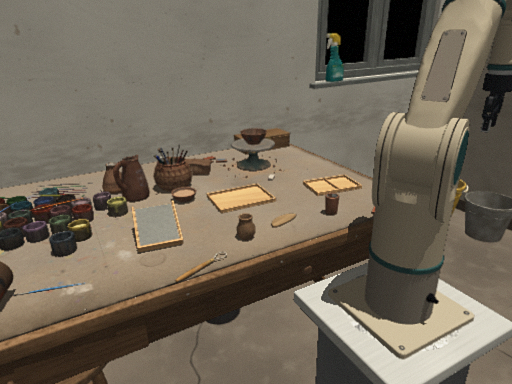

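The top view shows: bottle (217,236), rib (264,228), cup (314,236), loop tool (145,270)-(188,254) and a red tile (357,258). The trays are at (252,160) and (360,183), the rack at (150,193), the dish at (198,128) and the eraser at (311,126). I'll measure these next, using enlarged crops.

Run:
```python
from h import *
im=cv2.imread("pics/top0.png")
a=cv2.resize(im[120:280,120:260],None,fx=4,fy=4,interpolation=cv2.INTER_CUBIC)[:600]
b=cv2.resize(im[150:275,250:420],None,fx=4,fy=4,interpolation=cv2.INTER_CUBIC)
b=(255*(b/255.)**.6).astype('uint8')
cv2.imwrite("pics/ca.png",cv2.resize(im[150:275,120:300],None,fx=4.4,fy=4.4,interpolation=cv2.INTER_CUBIC)); cv2.imwrite("pics/cb.png",b)
cp=camera_params("top")
for n,p,z in[("bottle",(217,236),50),("rib",(264,228),8),("cup",(314,236),50),("loopend",(145,270),7),("looptip",(189,253),7),("tile",(357,258),8),("tool",(252,160),14),("ware",(360,183),14),("rack",(150,193),38),("eraser",(311,126),12),("dish",(198,128),31)]:
    print(n,onplane(cp,[p],z)[0].round())
```

```text
bottle [416. 140.  50.]
rib [440.  -5.   8.]
cup [ 415. -157.   50.]
loopend [309. 370.   7.]
looptip [362. 232.   7.]
tile [ 345. -295.    8.]
tool [655.  32.  14.]
ware [ 580. -308.   14.]
rack [550. 350.  38.]
eraser [ 763. -156.   12.]
dish [755. 202.  31.]
```

View pics/ca.png

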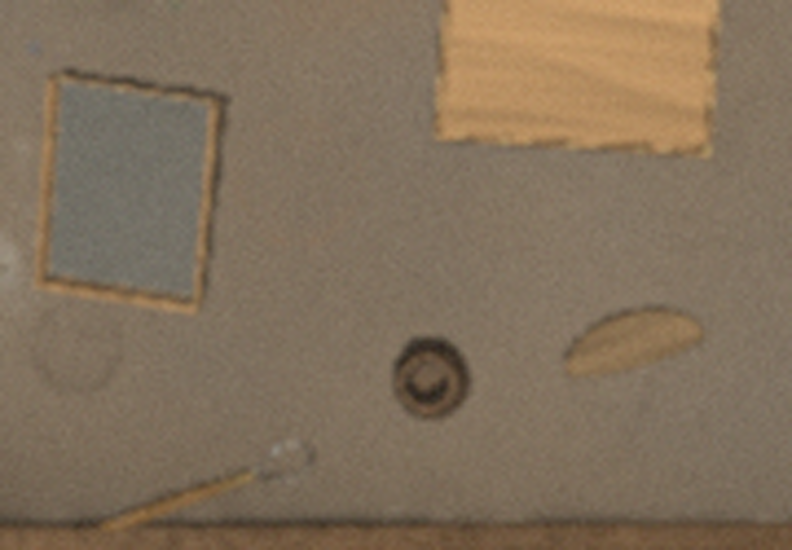

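View pics/cb.png

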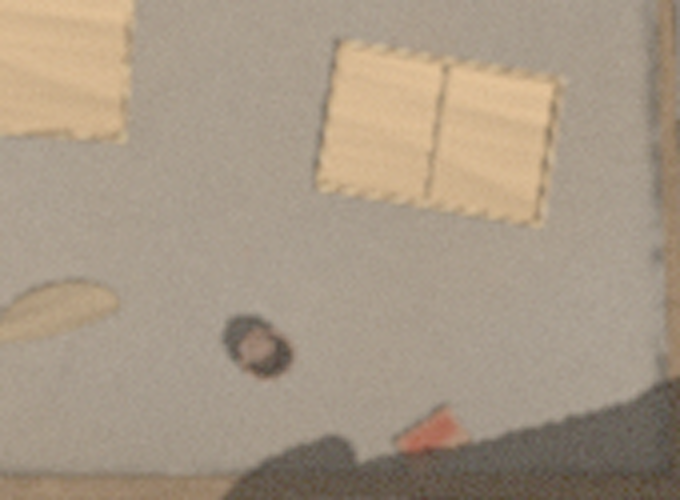

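The crops give these details: the bottle mouth is at about (217,236) and the rib runs (248,235)-(279,223). The loop tool handle ends at the front rail, (143,269), with its tip at (191,253). The cup is at (314,236), leaning outward by perspective. The tile is at (358,258), half in shadow. Next I'll take corners from the masks and triangulate between the top and scene views.

Run:
```python
from h import *
T=cv2.imread("pics/top0.png");S=cv2.imread("pics/scene0.png");ct,cs=camera_params("top"),camera_params("scene")
def quad(im,box,lo,hi):
    x0,y0,x1,y1=box; m=cv2.inRange(cv2.cvtColor(im[y0:y1,x0:x1],cv2.COLOR_BGR2HSV),lo,hi)
    m=cv2.morphologyEx(m,cv2.MORPH_CLOSE,np.ones((5,5)))
    c=max(cv2.findContours(m,0,2)[0],key=cv2.contourArea); h=cv2.convexHull(c)
    for e in np.arange(1,12,.5):
        q=cv2.approxPolyDP(h,e,True)
        if len(q)<=4: break
    return q.reshape(-1,2)+[x0,y0], cv2.contourArea(c)
W=((8,90,90),(25,255,255))
for n,bt,bs in[("tool",(205,125,300,195),(195,175,285,220)),("ware",(320,150,400,215),(295,168,370,203)),("rack",(120,155,180,230),(122,195,190,255))]:
    q,a=quad(T,bt,*W); p,b=quad(S,bs,*W); print(n,a,b,p.tolist())
    Pw=onplane(ct,q,14); print(Pw.round().tolist())
    pr=proj(cs,Pw)
    for i in range(len(q)):
        j=np.argmin(np.linalg.norm(p-pr[i],axis=1)); X,e=tri(ct,q[i],cs,p[j]); print(q[i],p[j],X.round(),round(e,1))
for n,a,b in[("cup",(313,235),(333,194)),("bottle",(217,235),(246,217)),("rib",(264,228),(285,219))]: print(n,*tri(ct,a,cs,b))
```

```text
tool 2897.0 1263.0 [[275, 201], [239, 219], [207, 193], [258, 184]]
[[725.0, -66.0, 14.0], [575.0, -56.0, 14.0], [588.0, 137.0, 14.0], [736.0, 128.0, 14.0]]
[283 138] [258 184] [724. -69.  10.] 6.4
[280 185] [275 201] [576. -56.   1.] 0.4
[219 181] [239 219] [577. 114. -20.] 58.7
[222 135] [207 193] [736. 128.  14.] 0.1
ware 2157.0 812.5 [[361, 188], [338, 202], [303, 181], [344, 174]]
[[650.0, -227.0, 14.0], [627.0, -397.0, 14.0], [507.0, -384.0, 14.0], [536.0, -209.0, 14.0]]
[334 161] [303 181] [ 651. -227.   13.] 0.5
[388 168] [344 174] [ 625. -399.   14.] 6.9
[385 206] [361 188] [ 509. -387.   -0.] 3.6
[329 197] [303 181] [ 548. -182.   59.] 50.0
rack 245.5 333.0 [[189, 195], [182, 243], [136, 247], [132, 206]]
[[634.0, 418.0, 14.0], [615.0, 296.0, 14.0], [466.0, 310.0, 14.0], [482.0, 425.0, 14.0]]
[131 167] [132 206] [627. 401.  76.] 0.5
[169 173] [182 243] [615. 292. -75.] 44.2
[164 220] [182 243] [466. 312.   7.] 0.6
[128 215] [136 247] [483. 426.  21.] 6.7
cup [ 413.28960216 -158.92202427   64.04332251] 16.778394662919627
bottle [418.4363753  137.27093794  60.8395809 ] 3.2379858536842967
rib [438.71376928  -6.09850752   6.50944303] 3.4578029574434948
```

```bash
cat >> h.py <<'E'
def go(x,y,z,yaw=None):
    s=sensors.read_state(); p=s["eef_pos"]; r=s["tool_rot"]; w=r[2]
    from scipy.spatial.transform import Rotation as Ro
    d=Ro.from_euler("xyz",r).as_matrix().T@(np.array([x,y,z])-p)
    t=0 if yaw is None else -np.degrees((yaw-w+np.pi/2)%np.pi-np.pi/2)
    print("ROW",np.append(d/10,t).round(2).tolist(),"dist",np.linalg.norm(d).round(),"q7",round(s["qpos"][6],2),"clk",round(s["clock"],1))
def snap(n,name):
    cp=camera_params(n); im=get_image(n); cv2.imwrite(f"pics/{name}.png",im)
    import pickle; pickle.dump(cp,open(f"pics/{name}.pkl","wb")); return cp,im
def load(name):
    import pickle; return pickle.load(open(f"pics/{name}.pkl","rb")),cv2.imread(f"pics/{name}.png")
E
python3 -c "
from h import *
go(390,-250,230)"
```

```text
ROW [27.14, -27.4, 0.09, 0.0] dist 386.0 q7 -0.02 clk 0.1
```

```bash
python3 -m inch '[[[2.8,-2.8,0,0],[5.6,-5.6,0,0],[8.4,-8.4,0,0],[11.2,-11.2,0,0],[14,-14,0,0],[16.8,-16.8,0,0],[19.6,-19.6,0,0],[22.4,-22.4,0,0]]]'; python3 -m inch '[[[3,-3,0,0],[4.8,-5,0,0],[4.8,-5,0,0],[4.8,-5,0,0]]]'
python3 - <<'E'
from h import *
cp,im=snap("wrist","w1"); print(sensors.read_state()["eef_pos"])
print(onplane(cp,[[0,0],[511,0],[511,383],[0,383]],0).round())
E
```

```text
clock: 0.77
eef_pos: [364.6, -312.5, 231.2]
tool_rot: [-3.141, 0.0, 0.375]
force: [1.4, 0.4, 0.9]
width: 85.6
gripper_force: 0.0
clock: 1.1
eef_pos: [391.4, -248.7, 231.3]
tool_rot: [-3.141, 0.0, 0.379]
force: [0.1, -0.5, -0.4]
width: 85.3
gripper_force: 0.0
[ 390.7175476  -250.32151315  231.23676645]
[[ 466.  105.    0.]
 [ 693. -461.    0.]
 [ 199. -819.    0.]
 [-135.   23.    0.]]
```

View pics/w1.png

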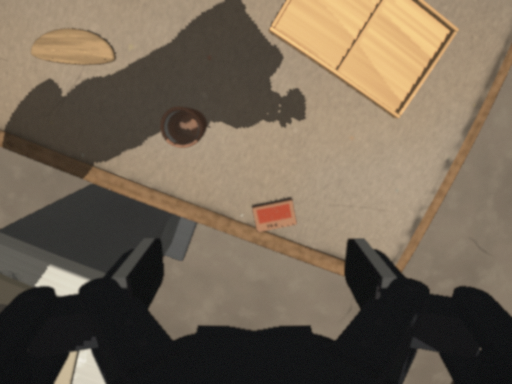

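The wrist view w1 shows the tile with its red patch at (274,214), corners about (252,206), (292,198), (297,224) and (259,231). The cup's rim is near (184,126), the rib at (73,46) and the ware tray at (365,45).

Run:
```python
from h import *
cp,im=load("w1")
hsv=cv2.cvtColor(im,cv2.COLOR_BGR2HSV)
m=cv2.inRange(hsv,(0,140,120),(8,255,255))[180:250,230:320]
c=max(cv2.findContours(m,0,2)[0],key=cv2.contourArea).reshape(-1,2)+[230,180]
def rect(px,z):
    P=onplane(cp,px,z)[:,:2]; r=cv2.minAreaRect(P.astype(np.float32)); b=cv2.boxPoints(r); e=b[1]-b[0],b[2]-b[1]
    L=max(e,key=np.linalg.norm); return np.round(r[0],1),np.round(r[1],1),"long dir yaw",np.degrees(np.arctan2(L[1],L[0])).round(1)
print("patch",rect(c,8)); print("tile",rect([(252,206),(292,198),(297,224),(259,231)],8))
print("edge",onplane(cp,[(100,170),(260,228),(340,262),(95,178),(255,237)],0).round())
# ware corners
print(onplane(cp,[(272,28),(399,115),(457,29)],14).round())
print("cup rim",onplane(cp,[(162,124),(207,122),(184,107),(184,146)],63).round())
# top/wrist triangulation for tile & tray
ct=camera_params("top")
print(tri(ct,(357.5,258),cp,(274,214)),tri(ct,(388,168),cp,(457,29)),tri(ct,(385,206),cp,(399,115)))
print(tri(ct,(313.5,235.5),cp,(184,126)))
```

```text
patch (array([ 342.7, -296.7]), array([18.9, 41.6]), 'long dir yaw', np.float32(-56.4))
tile (array([ 341.1, -299. ]), array([35.5, 51.2]), 'long dir yaw', np.float32(-56.4))
edge [[ 312.  -72.    0.]
 [ 315. -290.    0.]
 [ 309. -410.    0.]
 [ 299.  -69.    0.]
 [ 301. -288.    0.]]
[[ 539. -212.   14.]
 [ 510. -385.   14.]
 [ 623. -405.   14.]]
cup rim [[ 405. -146.   63.]
 [ 423. -187.   63.]
 [ 429. -161.   63.]
 [ 392. -174.   63.]]
(array([ 346.26616499, -294.28810864,   21.49321387]), np.float64(1.1167400760967257)) (array([ 624.8022377 , -400.1698376 ,   15.12403937]), np.float64(8.73670586213745)) (array([ 507.8010529 , -381.37244674,   23.48066428]), np.float64(1.9364856825523027))
(array([ 411.54554201, -159.40369335,   29.9988481 ]), np.float64(10.086722384348928))
```

```bash
python3 -c "
from h import *
go(341,-298,90,-.984)"
```

```text
ROW [-6.37, 2.61, 14.13, 77.92] dist 157.0 q7 -0.68 clk 1.1
```

```bash
python3 -m inch '[[[-1.5,0.6,3,7],[-3,1.3,6,14],[-4.5,1.9,9,21],[-6.4,2.6,12,28],[-6.4,2.6,14.1,35],[-6.4,2.6,14.1,42],[-6.4,2.6,14.1,49],[-6.4,2.6,14.1,56]]]' 5; python3 -m inch '[[[0,0,0,7],[0,0,0,14],[0,0,0,21],[0,0,0,22],[0,0,0,22]]]'
python3 - <<'E'
from h import *
cp,im=snap("wrist","w2"); print(sensors.read_state()["qpos"])
m=cv2.inRange(cv2.cvtColor(im,cv2.COLOR_BGR2HSV),(0,140,100),(8,255,255))
c=max(cv2.findContours(m,0,2)[0],key=cv2.contourArea).reshape(-1,2)
P=onplane(cp,c,8)[:,:2]; r=cv2.minAreaRect(P.astype(np.float32)); print(r,cv2.boxPoints(r))
E
```

```text
clock: 1.82
eef_pos: [339.1, -299.9, 89.5]
tool_rot: [3.14, 0.001, -0.613]
force: [-0.2, 0.5, 0.3]
width: 50.1
gripper_force: 0.0
clock: 2.23
eef_pos: [340.0, -299.3, 90.2]
tool_rot: [3.14, -0.0, -0.987]
force: [0.1, -0.8, 0.5]
width: 49.9
gripper_force: 0.0
[ 0.44828006  0.62465839  0.30692859  2.18296512 -0.47331574  0.39622689
 -1.4147632 ]
((335.2960205078125, -283.9576416015625), (18.732685089111328, 12.41755199432373), 33.482112884521484) [[ 324.05872 -283.94638]
 [ 330.90918 -294.3033 ]
 [ 346.53333 -283.9689 ]
 [ 339.68286 -273.61197]]
```

View pics/w2.png

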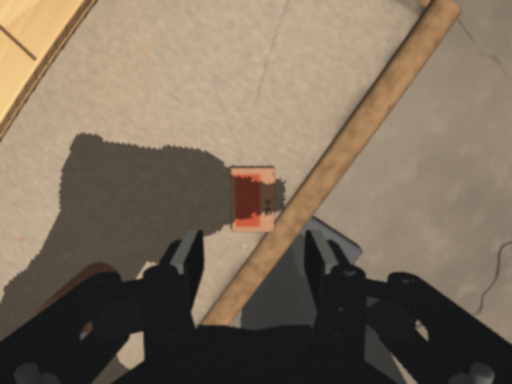

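In w2 the tile is upright in the picture, corners (232,167), (274,166), (274,230) and (233,231), so it lines up with the tool. The shadow spoils the patch mask, so I use the outline.

Run:
```python
from h import *
cp,im=load("w2"); P=onplane(cp,[(232,167),(274,166),(274,230),(233,231)],8); print(P.round(1)); c=P.mean(0); print(c)
w1,_=load("w1"); print("two-view",tri(w1,(274.5,214.5),cp,(253.2,198.5)))
go(c[0],c[1],1)
```

```text
[[ 366.9 -311.9    8. ]
 [ 341.3 -329.7    8. ]
 [ 312.3 -287.6    8. ]
 [ 338.8 -269.1    8. ]]
[ 339.81026625 -299.59366737    8.        ]
two-view (array([ 339.88747993, -299.19549272,    3.39932969]), np.float64(0.8150710508188597))
ROW [0.03, 0.06, 8.92, 0.0] dist 89.0 q7 -1.41 clk 2.3
```

```bash
python3 -m inch '[[[0,0,3.5,0],[0,0,6.5,0],[0,0,8,0],[0,0,8.6,0],[0,0,8.8,0],[0,0,8.8,0]]]' 5; python3 -m inch '[[[0,0,0,0],[0,0,0,0],[0,0,0,0],[0,0,0,0],[0,0,0,0]]]' 2.5
```

```text
clock: 2.78
eef_pos: [340.2, -298.0, 1.7]
tool_rot: [3.141, 0.001, -0.986]
force: [-0.2, 1.1, 0.4]
width: 50.2
gripper_force: 0.0
clock: 3.2
eef_pos: [341.1, -298.4, 3.2]
tool_rot: [-3.141, -0.001, -0.986]
force: [-0.5, 0.4, 7.9]
width: 31.5
gripper_force: 60.2
```

```bash
python3 -m inch '[[[0,0,-2,0],[0,0,-6,0],[0,0,-10,0],[0,0,-14,0],[0,0,-14,0]]]'; python3 -c "
from h import *
go(470,-100,150,-.155);go(540,250,150,-.155)"
```

```text
clock: 3.62
eef_pos: [342.9, -300.9, 148.0]
tool_rot: [-3.139, -0.01, -0.987]
force: [1.1, -0.6, -1.4]
width: 31.5
gripper_force: 59.7
ROW [-9.75, -21.69, -0.24, -47.64] dist 238.0 q7 -1.19 clk 3.6
ROW [-35.08, -46.83, -0.44, -47.64] dist 585.0 q7 -1.19 clk 3.6
```

```bash
python3 -m inch '[[[-1.5,-3.5,0,-7],[-3.2,-7,0,-14],[-4.8,-10.7,0,-21],[-6.5,-14.3,0,-28],[-8.1,-18,0,-35],[-9.8,-21.7,0,-42],[-9.8,-21.7,0,-47.6],[-9.8,-21.7,0,-47.6]]]'; python3 -c "
from h import *
go(520,200,150,-.155);go(515,345,130,-.155)"
```

```text
clock: 4.28
eef_pos: [469.0, -93.4, 142.2]
tool_rot: [-3.14, -0.001, -0.146]
force: [0.0, 0.1, -0.5]
width: 31.5
gripper_force: 59.7
ROW [0.78, -29.77, -0.74, 0.51] dist 298.0 q7 -1.06 clk 4.3
ROW [-1.83, -44.04, 1.28, 0.51] dist 441.0 q7 -1.06 clk 4.3
```

```bash
python3 -m inch '[[[0,-4,-1,0],[0,-8,-1,0],[0,-12,-1,0],[0,-16,-1,0],[0,-20,-1,0],[0,-24,-1,0],[0.5,-28,-1,0],[0.5,-30,-1,0]]]';python3 -m inch '[[[0,-2,0,0],[0,-5,0,0],[-1,-8,0,0],[-1,-8,0,0],[-1,-8,0,0]]]'
python3 - <<'E'
from h import *
cp,im=snap("wrist","w3"); print(sensors.read_state()["eef_pos"])
E
```

```text
clock: 4.95
eef_pos: [520.0, 203.8, 152.2]
tool_rot: [-3.139, -0.001, -0.154]
force: [0.1, 0.7, -0.1]
width: 31.7
gripper_force: 59.8
clock: 5.37
eef_pos: [521.0, 280.6, 151.8]
tool_rot: [3.141, 0.001, -0.155]
force: [-0.2, -1.2, 0.3]
width: 31.6
gripper_force: 59.8
[521.59520966 278.60789184 152.11017497]
```

View pics/w3.png

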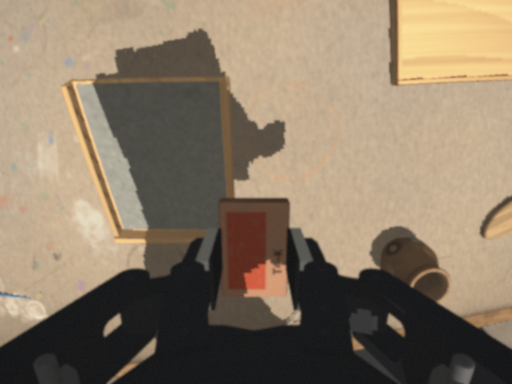

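w3 shows the tile held square in the fingers. The rack has far corners at about (66,84) and (226,77), its near-left corner at (116,241) and its right lip down to about (233,195).

Run:
```python
from h import *
cp,im=load("w3"); ct=camera_params("top")
for a,b in[((131,167),(66,84)),((169.5,172.5),(226,77)),((128.5,215),(116,241))]: print(tri(ct,a,cp,b))
print(onplane(cp,[(66,84),(226,77)],76).round(), onplane(cp,[(116,241)],22).round(), onplane(cp,[(116,241),(190,242)],12).round())
```

```text
(array([628.44012443, 405.15202014,  60.17996538]), np.float64(0.4808614264035219))
(array([611.1291325 , 285.13580418,  63.12717102]), np.float64(0.8126143624018338))
(array([482.2411814 , 422.84276086,  18.24895113]), np.float64(2.015757818717799))
[[625. 396.  76.]
 [610. 284.  76.]] [[484. 422.  22.]] [[480. 427.  12.]
 [468. 352.  12.]]
```

```bash
python3 -c "
from h import *
go(524,359,120,-.148);go(524,359,48,-.148)"
```

```text
ROW [-1.03, -7.98, 3.2, -0.56] dist 87.0 q7 -1.77 clk 5.4
ROW [-1.02, -7.99, 10.4, -0.56] dist 132.0 q7 -1.77 clk 5.4
```

```bash
python3 -m inch '[[[-0.5,-4,1,0],[-1,-8,3,0],[-1,-8,6,0],[-1,-8,9,0],[-1,-8,10.2,0],[-1,-8,10.4,0],[-1,-8,10.4,0],[-1,-8,10.4,0]]]'; python3 -m inch '[[[0,0,0,0],[0,0,0,0],[0,0,0,0],[0,0,0,0],[0,0,-2,0],[0,0,-6,0],[0,0,-10,0],[0,0,-10,0]]]' 5
```

```text
clock: 6.08
eef_pos: [526.1, 359.1, 50.1]
tool_rot: [-3.141, -0.002, -0.159]
force: [-0.1, -0.2, -0.3]
width: 31.8
gripper_force: 59.8
clock: 6.75
eef_pos: [529.2, 361.8, 156.3]
tool_rot: [-3.133, -0.011, -0.156]
force: [1.6, 0.1, 0.7]
width: 49.9
gripper_force: 0.0
```

```bash
python3 -c "
from h import *
go(350,310,180);s=sensors.read_state();print(s['qpos'])"
```

```text
ROW [-16.87, 7.88, -2.62, 0.0] dist 188.0 q7 -1.9 clk 6.8
[-0.99445379  0.77246623  0.61313609  1.6418332  -0.54319057  0.88921402
 -1.89691184]
```

```bash
python3 -m inch '[[[-3.5,1.6,-0.5,-7],[-7,3.2,-1,-14],[-10.5,4.8,-1.5,-21],[-14,6.4,-2,-28],[-17,7.9,-2.5,-35],[-17,7.9,-2.5,-42],[-17,7.9,-2.5,-49],[-17,7.9,-2.5,-56]]]' 8; python3 -m inch '[[[0,0,0,-7],[0,0,0,-14],[0,0,0,-21],[0,0,0,-28],[0,0,0,-35],[0,0,0,-42],[0,0,0,-49],[0,0,0,-56]]]';python3 -m inch '[[[0,0,0,-7],[0,0,0,-8],[0,0,0,-8],[0,0,0,-8]]]'
python3 - <<'E'
from h import *
cp,im=snap("wrist","w4"); print(sensors.read_state()["qpos"])
E
```

```text
clock: 7.42
eef_pos: [343.7, 308.9, 174.0]
tool_rot: [-3.141, -0.002, 0.829]
force: [1.3, 0.4, -0.1]
width: 80.0
gripper_force: 0.0
clock: 8.08
eef_pos: [344.3, 308.6, 173.6]
tool_rot: [3.141, -0.0, 1.805]
force: [0.6, -0.6, -0.3]
width: 79.9
gripper_force: 0.0
clock: 8.42
eef_pos: [344.3, 308.5, 173.5]
tool_rot: [3.141, -0.0, 1.935]
force: [0.4, -0.3, -0.5]
width: 79.9
gripper_force: 0.0
[-0.82102227  0.45481806  0.04080306  2.08759641 -0.03150505  0.59945315
 -0.39319486]
```

View pics/w4.png

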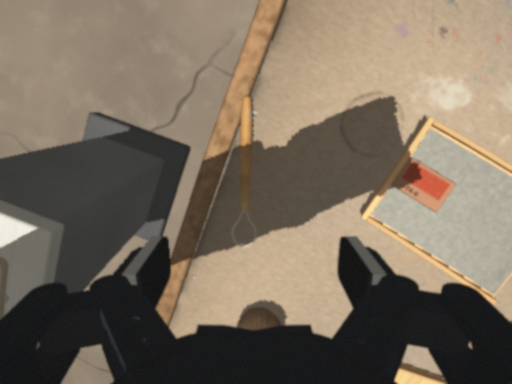

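w4 shows the tile lying against the ledge, face up, at (428,184). The loop tool runs from its handle end (247,97) through the ferrule (245,209) to the tip (244,246).

Run:
```python
from h import *
cp,im=load("w4"); ct=camera_params("top")
P=onplane(cp,[(247,97),(245,209),(244,246)],7);print(P.round(1)); d=P[0]-P[2];L=np.linalg.norm(d);u=d/L
print("len",L,"axis yaw",np.arctan2(u[1],u[0])); c=P[2]+u*107; c2=P[0]-u*53; print(c,c2)
g=P[2]+u*95  # near the whole tool's middle
print(tri(ct,(143.5,269.5),cp,(247,97)),tri(ct,(190.5,253),cp,(244,246)))
g=P[2]+u*98
go(g[0],g[1],90,np.arctan2(u[1],u[0]))
go(g[0],g[1],4,np.arctan2(u[1],u[0]))
```

```text
[[311.  376.3   7. ]
 [349.3 268.7   7. ]
 [363.3 228.    7. ]]
len 157.26811826448662 axis yaw 1.9096123081508212
[327.69627746 328.93219152   7.        ] [328.60427469 326.35562038   7.        ]
(array([310.41571307, 376.36179381,   1.09091873]), np.float64(0.7962088082597154)) (array([362.59975208, 227.35325529,   6.1173268 ]), np.float64(1.6447436030630072))
ROW [1.6, -0.84, 8.34, 1.51] dist 85.0 q7 -0.39 clk 8.5
ROW [1.6, -0.84, 16.94, 1.51] dist 170.0 q7 -0.39 clk 8.5
```

```bash
python3 -m inch '[[[1,-0.5,3,1.5],[1.6,-0.8,7,1.5],[1.6,-0.8,11,1.5],[1.6,-0.8,14.5,1.5],[1.6,-0.8,16.5,1.5],[1.6,-0.8,16.9,1.5],[1.6,-0.8,16.9,1.5]]]' 3.2;  python3 -m inch '[[[0,0,0,0],[0,0,0,0],[0,0,0,0],[0,0,0,0]]]' 0.6;  python3 -m inch '[[[0,0,-2,0],[0,0,-6,0],[0,0,-10,0],[0,0,-12,0],[0,0,-12,0]]]'; python3 -c "
from h import *
go(420,200,130,1.51);go(640,50,130,1.51)"
```

```text
clock: 9.05
eef_pos: [328.8, 315.2, 9.5]
tool_rot: [-3.129, 0.015, 1.912]
force: [0.5, -0.4, 0.6]
width: 32.1
gripper_force: 0.0
clock: 9.38
eef_pos: [329.5, 315.8, 11.2]
tool_rot: [-3.131, 0.013, 1.913]
force: [0.1, -0.2, -0.0]
width: 9.7
gripper_force: 58.6
clock: 9.8
eef_pos: [331.6, 320.0, 135.2]
tool_rot: [-3.138, 0.009, 1.913]
force: [0.8, -0.4, -1.0]
width: 9.8
gripper_force: 58.7
ROW [-14.27, 4.3, 0.63, 23.1] dist 149.0 q7 -0.87 clk 9.8
ROW [-35.78, 19.99, 0.76, 23.1] dist 410.0 q7 -0.87 clk 9.8
```

```bash
python3 -m inch '[[[-3,1.5,0,4],[-6,3,0,8],[-9,4.6,0,12],[-12,6.4,-1,16],[-15,8.2,-2,20],[-18,10,-3,23],[-21.6,12,-3,23],[-25,14,-3,23]]]'; python3 -m inch '[[[-2,4,0,0],[-2,8,0,0],[-2,8,0,0],[-2,8,0,0],[-2,8,0,0]]]'
python3 - <<'E'
from h import *
cp,im=snap("wrist","w5"); s=sensors.read_state();print(s["eef_pos"],s["tool_rot"],s["width"])
E
```

```text
clock: 10.47
eef_pos: [547.1, 128.5, 162.7]
tool_rot: [-3.136, 0.017, 1.513]
force: [0.1, 1.1, -0.8]
width: 9.6
gripper_force: 58.7
clock: 10.88
eef_pos: [623.2, 105.7, 161.1]
tool_rot: [-3.133, 0.017, 1.513]
force: [0.0, 0.2, -0.9]
width: 10.1
gripper_force: 58.8
[622.80750084 106.12383664 161.50459812] [-3.1331857   0.01682857  1.51424275] 10.070280041759274
```

View pics/w5.png

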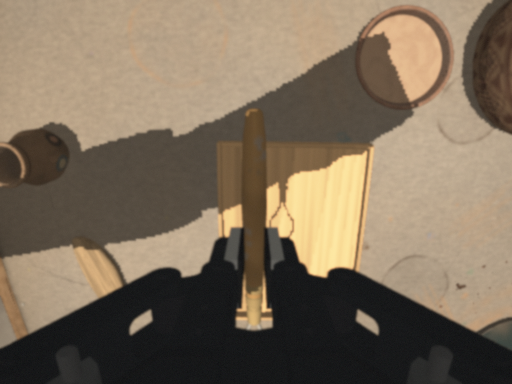

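w5 shows the loop tool held straight, handle end at (253,112). Tray corners on its +y side are at (218,143) and (373,147), and the dish is off at (404,55).

Run:
```python
from h import *
cp,im=load("w5"); ct=camera_params("top")
P=onplane(cp,[(218,143),(373,147)],14); print(P)
print(tri(ct,(219.5,182),cp,(218,143)),tri(ct,(222.5,135.5),cp,(373,147)))
print("handle",onplane(cp,[(253,112)],161))
x=np.array([.998,-.06]); y=np.array([.06,.998]); o=P[:,:2].mean(0)-100*y; print(o)
g=o+42*x+16*y; print(g)
go(*g,60,1.51); go(*g,17,1.51)
```

```text
[[590.5314318  138.07912115  14.        ]
 [736.8925057  126.66581667  14.        ]]
(array([587.44771117, 136.4503793 ,  -4.4919389 ]), np.float64(1.809516306687802)) (array([734.12646907, 126.70940361,  18.5557405 ]), np.float64(2.490672349873901))
handle [[627.02810544 169.25573777 161.        ]]
[657.71196875  32.57246891]
[700.58796875  46.02046891]
ROW [-5.39, 8.19, 10.17, 0.24] dist 141.0 q7 -0.51 clk 10.9
ROW [-5.32, 8.23, 14.47, 0.24] dist 175.0 q7 -0.51 clk 10.9
```

```bash
python3 -m inch '[[[-2.5,4,1,0],[-5.3,8.2,4,0],[-5.3,8.2,8,0],[-5.3,8.2,11,0],[-5.3,8.2,13,0],[-5.3,8.2,14.2,0],[-5.3,8.2,14.4,0],[-5.3,8.2,14.4,0]]]'; python3 -c "
from h import *
go(700.6,46,16,1.51)"
```

```text
clock: 11.6
eef_pos: [702.0, 46.3, 19.2]
tool_rot: [-3.136, 0.016, 1.514]
force: [0.6, -0.2, 0.3]
width: 9.8
gripper_force: 58.8
ROW [-0.04, -0.14, 0.32, 0.24] dist 4.0 q7 -0.43 clk 11.6
```

```bash
python3 -m inch '[[[0,0,0.3,0],[0,0,0.3,0]]]'; python3 -m inch '[[[0,0,0.3,0],[0,0,0.3,0],[0,0,0.3,0],[0,0,-3,0],[0,0,-7,0],[0,0,-11,0],[0,0,-15,0],[0,0,-15,0]]]' 4
python3 - <<'E'
from h import *
go(460,-20,200);cp,im=snap("wrist","w6")
# rib direction from w1
c1,i1=load("w1"); P=onplane(c1,[(32,48),(115,53),(73,30),(73,65)],8); print(P.round())
E
```

```text
clock: 11.77
eef_pos: [703.7, 45.6, 17.9]
tool_rot: [-3.139, 0.016, 1.513]
force: [-0.6, 0.2, -0.2]
width: 9.9
gripper_force: 58.8
clock: 12.43
eef_pos: [709.2, 48.6, 176.0]
tool_rot: [3.131, 0.013, 1.512]
force: [1.1, 0.0, 0.6]
width: 39.9
gripper_force: 0.0
ROW [-8.36, -24.45, -2.55, 0.0] dist 260.0 q7 -0.38 clk 12.4
[[425.  42.   8.]
 [453. -56.   8.]
 [461.  -1.   8.]
 [424. -12.   8.]]
```

```bash
python3 -m inch '[[[-1,-4,0,-5],[-2,-8,0,-10],[-3,-12,0,-15],[-4.5,-16,0,-19],[-6,-20,0,-19],[-7.5,-24,1,-19],[-7.5,-26.5,2,-19],[-7.5,-26.5,4,-19]]]' 6
python3 - <<'E'
from h import *
cp,im=snap("wrist","w7"); s=sensors.read_state();print(s["eef_pos"])
E
```

```text
clock: 13.15
eef_pos: [426.8, -14.7, 128.8]
tool_rot: [-3.124, 0.015, 1.842]
force: [0.2, -0.9, 0.2]
width: 60.2
gripper_force: 0.0
[428.80614864 -13.99672976 125.72193705]
```

View pics/w7.png

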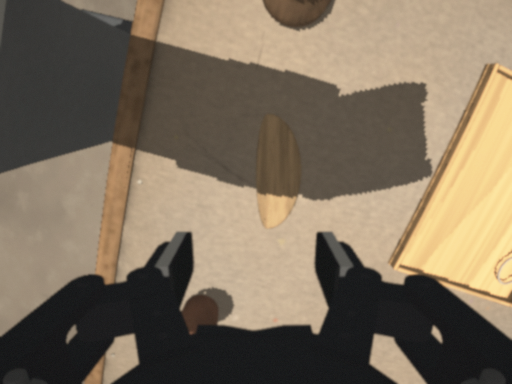

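w7 shows the rib from (268,115) to (271,228), with sides at about (257,165) and (300,165). The cup's edge is at (200,310). The loop tool's loop is visible in the tray at (505,268).

Run:
```python
from h import *
cp,im=load("w7"); ct=camera_params("top")
P=onplane(cp,[(268,115),(271,228),(257,165),(300,165)],8); print(P.round(1),np.linalg.norm(P[0]-P[1]),np.linalg.norm(P[2]-P[3]))
u=P[0]-P[1]; w=np.arctan2(u[1],u[0]); print(w)
c=(P[2]+P[3])/2; m=(P[0]+P[1])/2; uu=u/np.linalg.norm(u); c=c+uu*((m-c)@uu); print(c)
w6,_=load("w1"); print(tri(load("w1")[0],(73,47),cp,(277,170)))
go(c[0],c[1],60,w);go(c[0],c[1],2,w)
```

```text
[[ 4.207e+02  4.330e+01  8.000e+00]
 [ 4.519e+02 -5.330e+01  8.000e+00]
 [ 4.234e+02 -1.000e-01  8.000e+00]
 [ 4.593e+02  1.010e+01  8.000e+00]] 101.51862373721468 37.30558230652113
1.8828972825965418
[443.8205459   -2.61019606   8.        ]
(array([442.46074769,  -1.30274172,  -0.9353846 ]), np.float64(0.10473725055388043))
ROW [0.78, 1.87, 6.53, -2.29] dist 68.0 q7 -0.21 clk 13.2
ROW [0.86, 1.98, 12.33, -2.29] dist 125.0 q7 -0.21 clk 13.2
```

```bash
python3 -m inch '[[[0.4,1,2,-2],[0.8,1.9,6,-2],[0.8,2,9,-2],[0.8,2,11,-2],[0.9,2,12,-2],[0.9,2,12.3,-2],[0.9,2,12.3,-2]]]' 5.5;  python3 -m inch '[[[0,0,0,0],[0,0,0,0],[0,0,0,0],[0,0,0,0]]]' 3;  python3 -m inch '[[[0,0,-2,0],[0,0,-6,0],[0,0,-10,0],[0,0,-12,0],[0,0,-12,0]]]'; python3 -c "
from h import *
go(626,38,120,1.51);go(626,38,16,1.51)"
```

```text
clock: 13.78
eef_pos: [450.3, -0.4, 3.8]
tool_rot: [-3.128, 0.013, 1.88]
force: [-0.2, -0.7, 0.2]
width: 55.1
gripper_force: 0.0
clock: 14.12
eef_pos: [450.9, -0.3, 7.7]
tool_rot: [-3.133, 0.015, 1.879]
force: [-3.5, 2.0, 26.1]
width: 29.9
gripper_force: 12.8
clock: 14.53
eef_pos: [454.4, 1.8, 129.9]
tool_rot: [-3.14, 0.016, 1.878]
force: [0.1, -0.5, 0.9]
width: 30.1
gripper_force: 0.0
ROW [-1.72, 17.45, 0.98, 21.08] dist 176.0 q7 -0.34 clk 14.5
ROW [-1.55, 17.47, 11.38, 21.08] dist 209.0 q7 -0.34 clk 14.5
```

The fingers closed over the top of the rib because they sit higher when open. I'll look again and go lower.

```bash
python3 -m inch '[[[0,0,0,0],[0,0,0,0]]]' 5
python3 - <<'E'
from h import *
cp,im=snap("wrist","w8"); s=sensors.read_state();print(s["eef_pos"],s["tool_rot"])
E
```

```text
clock: 14.7
eef_pos: [451.1, 0.9, 125.3]
tool_rot: [-3.13, 0.014, 1.878]
force: [1.1, -0.1, -0.3]
width: 49.9
gripper_force: 0.0
[450.69459907   0.95450499 124.76724135] [-3.12927292  0.01386195  1.87844685]
```

View pics/w8.png

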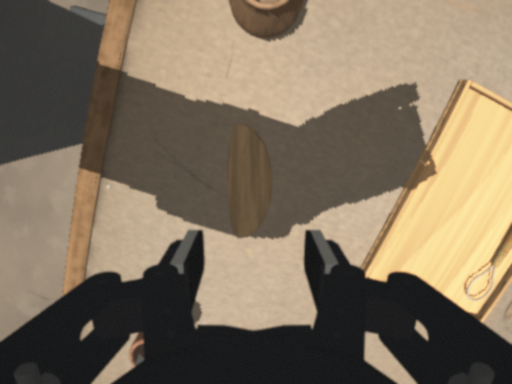

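In w8 the rib is almost unmoved: ends (241,125) and (240,237), sides (228,178) and (272,178).

Run:
```python
from h import *
cp,im=load("w8")
P=onplane(cp,[(241,125),(240,237),(228,178),(272,178)],8); u=P[0]-P[1]; w=np.arctan2(u[1],u[0]); c=(P[2]+P[3])/2; m=(P[0]+P[1])/2; uu=u/np.linalg.norm(u); c=c+uu*((m-c)@uu); print(c,w)
go(c[0],c[1],40,w);go(c[0],c[1],-2,w)
```

```text
[446.7987353  -1.7144752   8.       ] 1.8583031033641777
ROW [-0.02, -0.35, 8.48, 1.15] dist 85.0 q7 -0.35 clk 14.8
ROW [0.04, -0.3, 12.68, 1.15] dist 127.0 q7 -0.35 clk 14.8
```

```bash
python3 -m inch '[[[0,-0.3,4,1],[0,-0.3,8,1],[0,-0.3,10.5,1],[0,-0.3,11.8,1],[0,-0.3,12.2,1],[0,-0.3,12.2,1],[0,-0.3,12.2,1]]]' 5;  python3 -c "
from h import *
go(446.8,-1.7,-2)"
```

```text
clock: 15.33
eef_pos: [446.6, -1.4, 2.3]
tool_rot: [-3.128, 0.013, 1.862]
force: [0.2, 0.8, 0.4]
width: 49.9
gripper_force: 0.0
ROW [-0.03, 0.02, 0.43, 0.0] dist 4.0 q7 -0.66 clk 15.3
```

```bash
python3 -m inch '[[[0,0,0.4,0],[0,0,0.4,0]]]'; python3 -m inch '[[[0,0,0.4,0],[0,0,0.4,0],[0,0,0.3,0],[0,0,0.2,0],[0,0,0.1,0]]]' 3;python3 -m inch '[[[0,0,-2,0],[0,0,-6,0],[0,0,-10,0],[0,0,-10,0]]]'
```

```text
clock: 15.5
eef_pos: [447.4, -1.7, -0.8]
tool_rot: [-3.13, 0.014, 1.861]
force: [-0.8, 0.1, -0.5]
width: 50.2
gripper_force: 0.0
clock: 15.92
eef_pos: [448.9, -1.4, -0.6]
tool_rot: [-3.134, 0.014, 1.861]
force: [0.3, -0.1, 0.8]
width: 36.6
gripper_force: 59.9
clock: 16.25
eef_pos: [450.6, 0.8, 103.3]
tool_rot: [-3.138, 0.015, 1.861]
force: [1.0, 0.2, -1.5]
width: 36.4
gripper_force: 60.2
```

```bash
python3 -c "
from h import *
go(634,34,100,1.51)"
```

```text
ROW [-2.06, 18.52, 0.3, 20.12] dist 186.0 q7 -0.51 clk 16.2
```

```bash
python3 -m inch '[[[-0.4,3.7,0,5],[-0.8,7.4,0,10],[-1.2,11.1,0,15],[-1.6,14.8,0,20],[-2,18.5,0,20],[-2,18.5,2,20],[-2,18.5,4,20],[-2,18.5,4,20]]]';  python3 -c "
from h import *
go(634,34,5,1.51)"
```

```text
clock: 16.92
eef_pos: [627.4, 32.2, 52.2]
tool_rot: [-3.128, 0.019, 1.513]
force: [-0.8, -0.8, -1.0]
width: 36.5
gripper_force: 60.2
ROW [0.31, 0.71, 4.71, 0.15] dist 48.0 q7 -0.66 clk 16.9
```

```bash
python3 -m inch '[[[0.3,0.7,2,0],[0.3,0.7,3.5,0],[0.3,0.7,4.3,0],[0.3,0.7,4.5,0],[0.3,0.7,4.6,0],[0.3,0.7,4.6,0]]]'; python3 -m inch '[[[0,0,0,0],[0,0,0,0],[0,0,0,0],[0,0,-2,0],[0,0,-6,0],[0,0,-10,0],[0,0,-14,0],[0,0,-14,0]]]' 4.8
python3 - <<'E'
from h import *
cp,im=snap("wrist","w9"); go(480,-150,180,0)
E
```

```text
clock: 17.42
eef_pos: [637.7, 34.8, 10.9]
tool_rot: [-3.136, 0.017, 1.512]
force: [0.0, -0.2, -0.5]
width: 36.6
gripper_force: 60.2
clock: 18.08
eef_pos: [643.8, 39.2, 159.2]
tool_rot: [3.133, 0.013, 1.512]
force: [0.5, 1.0, -0.2]
width: 47.9
gripper_force: 0.0
ROW [-19.79, -15.05, -2.19, 86.63] dist 250.0 q7 -0.59 clk 18.1
```

View pics/w9.png

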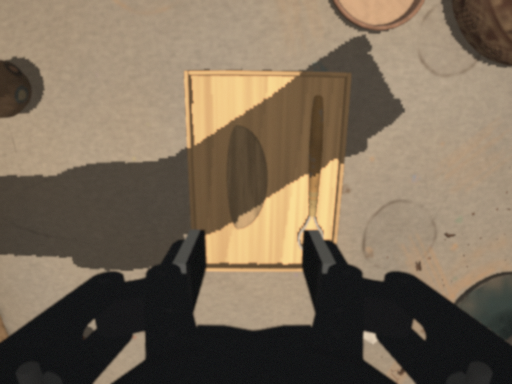

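w9 shows the rib at (247,176) and the loop tool at (316,170), both flat inside the tray and well apart. Next is the cup.

```bash
python3 -c "
from h import *
go(420,-165,170,1.47)"
```

```text
ROW [-21.62, -20.96, -1.19, 2.4] dist 301.0 q7 -0.59 clk 18.1
```

```bash
python3 -m inch '[[[-2.8,-2.7,0,2],[-5.6,-5.4,0,2],[-8.4,-8.1,0,2],[-11.2,-10.8,0,2],[-14,-13.5,0,2],[-16.8,-16.2,0,2],[-19.6,-18.9,-1,2],[-21.6,-21,-1,2]]]' 8; python3 -m inch '[[[0,0,0,0],[0,0,0,0]]]'
python3 - <<'E'
from h import *
cp,im=snap("wrist","w10"); s=sensors.read_state(); print(s["eef_pos"],s["tool_rot"])
E
```

```text
clock: 18.8
eef_pos: [413.4, -168.2, 165.3]
tool_rot: [-3.135, 0.019, 1.475]
force: [0.2, -1.3, 0.5]
width: 80.1
gripper_force: 0.0
clock: 18.97
eef_pos: [414.7, -167.3, 164.9]
tool_rot: [-3.135, 0.018, 1.474]
force: [0.7, 1.0, -0.2]
width: 79.9
gripper_force: 0.0
[ 416.38410488 -166.0797988   165.07012666] [-3.13708519  0.01674573  1.47606472]
```

View pics/w10.png

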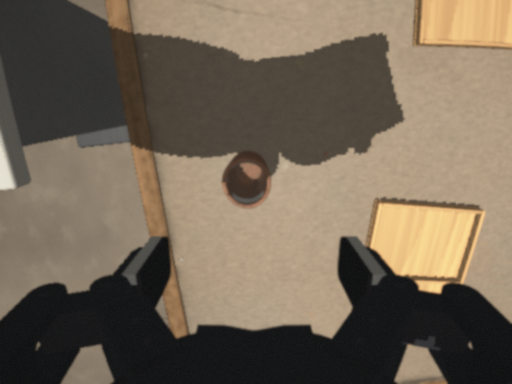

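In w10 the cup's rim runs from (223,180) to (271,180) and from row 152 to 207. The ware tray's +y edge is (376,198)-(484,208).

Run:
```python
from h import *
cp,im=load("w10"); c1,_=load("w1")
print(tri(c1,(184,126),cp,(247,180)))
P=onplane(cp,[(223,180),(271,180),(247,153),(247,206)],63); print(P.round(1)); c=np.r_[(P[0]+P[1])[:2]/2]; print(c,P.mean(0))
Q=onplane(cp,[(376,198),(484,208)],14); print(Q)
c=(np.array(P[:,:2].mean(0)));go(c[0],c[1],110);go(c[0],c[1],20)
```

```text
(array([ 409.04067978, -164.50570741,   47.72632878]), np.float64(0.43413942700901664))
[[ 390.1 -158.8   63. ]
 [ 429.2 -162.5   63. ]
 [ 411.9 -138.6   63. ]
 [ 407.4 -183.    63. ]]
[ 409.63940561 -160.69401631] [ 409.64099326 -160.75870872   63.        ]
[[ 534.59899688 -203.8196218    14.        ]
 [ 653.3494125  -226.48758437   14.        ]]
ROW [0.56, -0.7, 5.5, 0.0] dist 56.0 q7 -0.31 clk 19.0
ROW [0.71, -0.66, 14.5, 0.0] dist 145.0 q7 -0.31 clk 19.0
```

```bash
python3 -m inch '[[[0.6,-0.7,2,0],[0.6,-0.7,5,0],[0.6,-0.7,8,0],[0.7,-0.7,11,0],[0.7,-0.7,13,0],[0.7,-0.7,14,0],[0.7,-0.7,14.3,0],[0.7,-0.7,14.3,0]]]' 8; python3 -c "
from h import *
go(409.6,-162,20)"
```

```text
clock: 19.68
eef_pos: [409.9, -159.1, 21.2]
tool_rot: [-3.136, 0.016, 1.48]
force: [-0.6, 0.6, -0.5]
width: 80.2
gripper_force: 0.0
ROW [-0.29, 0.0, 0.12, 0.0] dist 3.0 q7 -0.65 clk 19.7
```

```bash
python3 -m inch '[[[-0.2,0,0,0],[-0.2,0,0,0],[-0.2,0,0,0],[-0.2,0,0,0],[-0.2,0,0,0],[-0.2,0,0,0]]]' 3; python3 -m inch '[[[0,0,-1,0],[0,0,-3,0],[0,0,-5,0],[0,0,-7,0],[0,0,-7,0]]]'; python3 -c "
from h import *
go(573,-347,90,1.42)"
```

```text
clock: 20.18
eef_pos: [409.3, -163.0, 23.1]
tool_rot: [-3.138, 0.018, 1.477]
force: [-0.6, 0.4, 6.4]
width: 38.7
gripper_force: 59.5
clock: 20.6
eef_pos: [411.2, -162.1, 95.1]
tool_rot: [3.141, 0.018, 1.476]
force: [0.5, -0.6, -2.0]
width: 38.5
gripper_force: 60.7
ROW [-16.87, 17.85, 0.82, 3.23] dist 246.0 q7 -0.5 clk 20.6
```

```bash
python3 -m inch '[[[-2,2,0,0.5],[-4.4,4.6,0,1],[-7,7.4,0,2],[-9.6,10.2,0,3],[-12.2,13,0,3],[-14.6,15.5,0,3],[-16.9,17.9,0,3],[-16.9,17.9,0,3]]]'; python3 -m inch '[[[0,0,0,0],[0,0,0,0]]]'; python3 -c "
from h import *
go(573,-347,28,1.42)"
```

```text
clock: 21.27
eef_pos: [574.9, -353.7, 93.2]
tool_rot: [3.14, 0.021, 1.418]
force: [0.4, -1.2, -1.8]
width: 39.0
gripper_force: 61.1
clock: 21.43
eef_pos: [570.7, -345.7, 92.9]
tool_rot: [-3.135, 0.017, 1.425]
force: [-0.5, -0.4, -1.9]
width: 38.4
gripper_force: 61.1
ROW [0.01, 0.29, 6.49, 0.29] dist 65.0 q7 -0.13 clk 21.4
```

```bash
python3 -m inch '[[[0,0.3,1.5,0],[0,0.3,3,0],[0,0.3,4.5,0],[0,0.3,5.5,0],[0,0.3,6.1,0],[0,0.3,6.3,0],[0,0.3,6.4,0],[0,0.3,6.4,0]]]'; python3 -m inch '[[[0,0,0.2,0],[0,0,0.2,0]]]'
```

```text
clock: 22.1
eef_pos: [574.8, -347.9, 30.3]
tool_rot: [-3.138, 0.017, 1.425]
force: [0.3, -0.5, -1.4]
width: 38.6
gripper_force: 61.2
clock: 22.27
eef_pos: [574.7, -348.1, 28.6]
tool_rot: [-3.138, 0.018, 1.425]
force: [0.0, -0.3, -1.9]
width: 38.3
gripper_force: 61.2
```

```bash
python3 -m inch '[[[0,0,0.15,0],[0,0,0.15,0]]]'; python3 -m inch '[[[0,0,0,0],[0,0,0,0],[0,0,0,0],[0,0,0,0]]]' 5.5;python3 -m inch '[[[0,0,-3,0],[0,0,-7,0],[0,0,-11,0],[0,0,-15,0],[0,0,-15,0]]]'
python3 - <<'E'
from h import *
cp,im=snap("wrist","w11"); go(500,-60,170,1.47);go(430,130,170,1.47)
E
```

```text
clock: 22.43
eef_pos: [574.8, -348.2, 27.3]
tool_rot: [-3.139, 0.018, 1.425]
force: [0.0, 0.9, -0.2]
width: 38.3
gripper_force: 61.2
clock: 22.77
eef_pos: [574.5, -348.0, 26.8]
tool_rot: [-3.138, 0.017, 1.425]
force: [0.6, 0.1, -0.3]
width: 54.8
gripper_force: 0.0
clock: 23.18
eef_pos: [580.6, -346.5, 185.8]
tool_rot: [3.131, 0.021, 1.425]
force: [2.0, 0.3, 1.1]
width: 55.0
gripper_force: 0.0
ROW [27.19, -11.96, 0.6, -2.6] dist 297.0 q7 -0.07 clk 23.2
ROW [44.96, -21.65, 0.19, -2.6] dist 499.0 q7 -0.07 clk 23.2
```

View pics/w11.png

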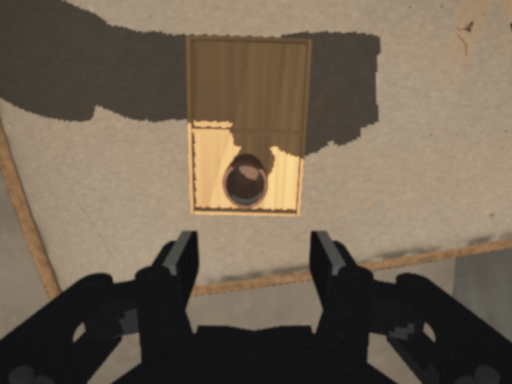

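w11 shows the cup standing upright in the -y bay, rim at (246,180), with tray corners (188,37), (311,41), (299,214) and (192,214). That was the fourteenth picture, so the bottle is done from numbers.

```bash
python3 - <<'E'
from h import *
cp,im=load("w11"); P=onplane(cp,[(188,37),(311,41),(299,214),(192,214)],14); print(P.round(),P.mean(0)); print("cup",onplane(cp,[(246,180)],67))
y=(P[0]+P[1]-P[2]-P[3])[:2];y/=np.linalg.norm(y);print(y,"bay+",P[:,:2].mean(0)+44*y)
c3,_=load("w3"); ct=camera_params("top")
print(onplane(c3,[(430,284)],67),tri(ct,(217.2,235.5),c3,(430,284)))
E
python3 -m inch '[[[3.5,-1.6,0,0],[7,-3.2,0,0],[10.5,-4.8,0,0],[14,-6.5,0,0],[17.5,-8.2,0,0],[21,-9.8,0,0],[24.5,-11.5,0,0],[28,-13.2,0,0]]]' 8.2; python3 -m inch '[[[3.6,-1.6,0,0],[7.2,-3.2,0,0],[10.8,-4.8,0,0],[14.4,-6.6,0,0],[17,-8.4,0,0],[17,-8.4,0,0],[17,-8.4,0,0]]]'
python3 - <<'E'
from h import *
cp,im=snap("wrist","w12"); print(sensors.read_state()["eef_pos"])
c=proj(cp,[[414,137,67]])[0];f=proj(cp,[[414,137,20]])[0];print(c,f)
x,y=f.astype(int); v=cv2.cvtColor(im,cv2.COLOR_BGR2HSV)
for r in range(y-70,y+60,10): print(r," ".join(f"{h}/{s}/{b}" for h,s,b in v[r,x-70:x+71:10]))
E
```

```text
[[ 540. -212.   14.]
 [ 654. -232.   14.]
 [ 624. -404.   14.]
 [ 509. -387.   14.]] [ 581.92945571 -308.73665723   14.        ]
cup [[ 575.85867724 -344.36224099   67.        ]]
[0.17293274 0.98493364] bay+ [ 589.53849641 -265.39957727]
[[418.70414133 138.99603692  67.        ]] (array([417.62743434, 137.86124894,  65.31126753]), np.float64(0.49016806288473314))
clock: 23.9
eef_pos: [484.0, -48.0, 171.6]
tool_rot: [-3.136, 0.017, 1.424]
force: [0.5, 0.1, 0.2]
width: 82.0
gripper_force: 0.0
clock: 24.48
eef_pos: [425.8, 132.6, 169.3]
tool_rot: [-3.136, 0.018, 1.43]
force: [-0.3, -0.4, -0.1]
width: 82.0
gripper_force: 0.0
[426.46940635 130.93525456 169.17723493]
[238.83069475 183.9353319 ] [241.39504647 171.28931208]
101 17/72/183 17/69/192 17/70/190 17/71/191 16/69/189 16/70/194 18/70/192 17/69/195 16/68/190 17/68/191 17/66/192 16/62/87 16/66/85 17/68/86 16/65/86
111 17/71/188 17/70/185 17/70/189 17/69/191 16/70/193 17/68/195 17/69/196 17/68/195 17/68/195 16/69/189 17/66/155 14/64/84 16/63/85 16/67/84 16/65/86
121 17/72/190 17/70/189 17/70/196 17/69/193 17/67/197 17/69/192 17/65/98 1
[... 812 characters left out ...]
181 16/71/190 17/72/192 16/70/197 16/69/196 15/96/93 14/92/75 15/97/79 14/96/77 15/106/89 16/61/88 19/62/87 16/62/87 17/62/86 16/62/86
191 16/72/181 16/71/191 16/72/194 16/71/191 18/64/87 14/103/176 14/89/72 14/92/69 16/98/70 16/99/80 17/61/88 18/64/87 16/62/87 18/60/85 17/61/88
201 16/72/185 16/73/184 16/71/126 16/68/86 16/64/88 17/66/89 14/97/129 14/97/87 16/82/84 18/62/90 17/58/88 16/62/87 16/60/89 16/60/89 17/62/86
211 16/68/82 17/69/85 16/66/85 16/68/86 16/65/86 17/67/88 16/64/87 17/65/90 17/66/89 19/60/89 17/60/89 17/65/90 16/60/89 16/64/87 17/61/88
221 18/68/83 18/66/85 17/67/87 16/67/88 15/64/87 16/67/88 17/60/89 16/67/88 17/63/85 16/63/89 16/62/90 17/66/89 16/63/89 17/61/88 16/60/89
```

Saturation above 82 separates the bottle cleanly from the bench and the shadow.

Run:
```python
from h import *
cp,im=load("w12"); v=cv2.medianBlur(im,5); m=cv2.inRange(cv2.cvtColor(v,cv2.COLOR_BGR2HSV),(8,82,0),(22,255,255))
m[:100]=0;m[225:]=0;m[:,:150]=0;m[:,330:]=0
c=max(cv2.findContours(m,0,2)[0],key=cv2.contourArea); print(cv2.boundingRect(c),cv2.contourArea(c))
x,y,w,h=cv2.boundingRect(c); q=c.reshape(-1,2)
L=q[q[:,0].argmin()];R=q[q[:,0].argmax()]; P=onplane(cp,[L,R],40); print(L,R,P.round(1),P.mean(0))
Tn=onplane(cp,[(x+w/2,y+h-1)],67);print("rim near",Tn, "belly far",onplane(cp,[(x+w/2,y)],35))
go(415,137,110);go(415,137,22)
```

```text
(214, 142, 56, 63) 2640.0
[214 168] [269 174] [[391.6 147.8  40. ]
 [439.9 135.4  40. ]] [415.73529765 141.60387776  40.        ]
rim near [[413.96539746 119.43911868  67.        ]] belly far [[419.74288465 166.74230981  35.        ]]
ROW [0.54, -1.19, 5.91, 0.0] dist 61.0 q7 -1.03 clk 24.5
ROW [0.71, -1.15, 14.71, 0.0] dist 148.0 q7 -1.03 clk 24.5
```

```bash
python3 -m inch '[[[0.8,-1,2,0],[0.8,-1,5,0],[0.8,-1,8,0],[0.9,-1,11,0],[0.9,-1,13.5,0],[0.9,-1,15,0],[0.9,-1,15.5,0],[0.9,-1,15.5,0]]]'; python3 -c "
from h import *
go(416.5,139.5,12)"
```

```text
clock: 25.2
eef_pos: [417.0, 137.2, 13.4]
tool_rot: [-3.135, 0.02, 1.423]
force: [0.3, 0.3, 0.3]
width: 82.2
gripper_force: 0.0
ROW [0.22, -0.09, 0.13, 0.0] dist 3.0 q7 -1.39 clk 25.2
```

```bash
python3 -m inch '[[[0.2,0,0,0],[0.2,0,0,0],[0.2,0,0,0],[0.2,0,0,0],[0.2,0,0,0],[0.2,0,0,0]]]' 4.2; python3 -m inch '[[[0,0,-1,0],[0,0,-3,0],[0,0,-6,0],[0,0,-9,0],[0,0,-11,0],[0,0,-11,0]]]'; python3 -c "
from h import *
go(530,-60,125,1.42);go(589,-263,125,1.42)"
```

```text
clock: 25.7
eef_pos: [418.2, 141.1, 16.1]
tool_rot: [-3.14, 0.016, 1.425]
force: [-2.6, 0.5, 8.1]
width: 49.3
gripper_force: 60.3
clock: 26.2
eef_pos: [420.9, 143.5, 128.6]
tool_rot: [3.138, 0.013, 1.424]
force: [1.1, -0.7, -2.0]
width: 49.4
gripper_force: 62.3
ROW [-18.53, 13.77, 0.66, 0.22] dist 231.0 q7 -1.17 clk 26.2
ROW [-37.75, 22.57, 0.94, 0.22] dist 440.0 q7 -1.17 clk 26.2
```

```bash
python3 -m inch '[[[-2,1.4,0,0],[-5,3.4,0,0],[-8.3,5.6,0,0],[-11.6,7.7,0,0],[-14.9,9.8,0,0],[-18.2,11.9,0,0],[-21.5,14,0,0],[-24.8,16,0,0]]]'; python3 -m inch '[[[-3,1.7,0,0],[-6,3.3,0,0],[-9,5,0,0],[-11.5,6,0,0],[-13,6.6,0,0],[-13,6.6,0,0],[-13,6.6,0,0]]]'; python3 -c "
from h import *
go(588,-263,30,1.42);go(588,-263,21,1.42)"
```

```text
clock: 26.87
eef_pos: [540.8, -128.5, 127.9]
tool_rot: [-3.137, 0.018, 1.424]
force: [1.7, 0.6, -2.0]
width: 49.1
gripper_force: 62.3
clock: 27.45
eef_pos: [586.2, -265.2, 129.3]
tool_rot: [-3.136, 0.017, 1.422]
force: [-0.4, 1.5, -0.8]
width: 49.2
gripper_force: 62.3
ROW [0.42, 0.2, 9.92, 0.14] dist 99.0 q7 -0.28 clk 27.4
ROW [0.43, 0.2, 10.82, 0.14] dist 108.0 q7 -0.28 clk 27.4
```

```bash
python3 -m inch '[[[0.2,0.2,2,0],[0.4,0.2,4.5,0],[0.4,0.2,7,0],[0.4,0.2,8.8,0],[0.4,0.2,9.8,0],[0.4,0.2,10.2,0],[0.4,0.2,10.5,0],[0.4,0.2,10.5,0]]]'; python3 -m inch '[[[0,0,0.2,0],[0,0,0.2,0],[0,0,0.2,0]]]'
```

```text
clock: 28.12
eef_pos: [589.5, -261.6, 25.6]
tool_rot: [-3.138, 0.017, 1.426]
force: [0.3, -0.3, -1.1]
width: 49.1
gripper_force: 62.3
clock: 28.37
eef_pos: [589.5, -262.5, 24.0]
tool_rot: [-3.139, 0.018, 1.425]
force: [-0.8, -0.2, -1.1]
width: 49.4
gripper_force: 62.3
```

```bash
python3 -m inch '[[[0,0,0.2,0],[0,0,0.2,0],[0,0,0.2,0]]]'; python3 -m inch '[[[0,0,0.15,0],[0,0,0.15,0],[0,0,0.15,0]]]'
```

```text
clock: 28.62
eef_pos: [589.0, -262.3, 21.2]
tool_rot: [-3.138, 0.017, 1.425]
force: [-1.3, -0.5, -1.2]
width: 49.5
gripper_force: 62.3
clock: 28.87
eef_pos: [589.2, -262.4, 20.3]
tool_rot: [-3.138, 0.018, 1.425]
force: [-1.4, 1.0, 4.6]
width: 48.9
gripper_force: 63.0
```

Contact, so I release it.

```bash
python3 -m inch '[[[0,0,0,0],[0,0,0,0],[0,0,0,0],[0,0,0,0],[0,0,0,0]]]' 7;python3 -m inch '[[[0,0,-2,0],[0,0,-5,0],[0,0,-9,0],[0,0,-13,0],[0,0,-16,0],[0,0,-16,0]]]'
python3 - <<'E'
from h import *
cp,im=snap("wrist","w13"); print(sensors.read_state()["eef_pos"])
v=cv2.medianBlur(im,5); hsv=cv2.cvtColor(v,cv2.COLOR_BGR2HSV)
for P in ([589,-262],[575,-347]):
    f=proj(cp,[[*P,70],[*P,35],[*P,4]]); print(f.round().tolist())
m=cv2.inRange(hsv,(0,60,0),(22,150,125)); m[250:]=0
for c in cv2.findContours(m,0,2)[0]:
    if cv2.contourArea(c)>300: x,y,w,h=cv2.boundingRect(c); print("blob",x,y,w,h,cv2.contourArea(c))
t,it=snap("top","top2"); s,isc=snap("scene","scene2")
for n,c,a in(("top",t,it),("scene",s,isc)):
    d=cv2.inRange(cv2.cvtColor(a,cv2.COLOR_BGR2HSV),(0,60,0),(20,255,110))
    for P,zz in(([589,-262],71),([575,-347],67)):
        f=proj(c,[[*P,z] for z in(2,35,zz)]).round(); print(n,P,f.tolist())
        x0,y0=(f.min(0)-18).astype(int);x1,y1=(f.max(0)+18).astype(int)
        for k in cv2.findContours(d[y0:y1,x0:x1],0,2)[0]:
            if cv2.contourArea(k)>40:
                x,y,w,h=cv2.boundingRect(k); print("  blob",x+x0,y+y0,w,h)
E
```

```text
clock: 29.28
eef_pos: [589.0, -262.2, 19.5]
tool_rot: [-3.137, 0.017, 1.425]
force: [-0.2, 0.2, -0.2]
width: 69.7
gripper_force: 0.0
clock: 29.78
eef_pos: [594.4, -259.8, 186.9]
tool_rot: [3.134, 0.019, 1.425]
force: [1.0, -0.2, 0.8]
width: 70.2
gripper_force: 0.0
[ 592.51507921 -259.89893036  183.57735528]
[[246.0, 186.0], [247.0, 176.0], [247.0, 169.0]]
[[245.0, 272.0], [246.0, 255.0], [246.0, 242.0]]
blob 230 221 41 29 843.5
blob 0 31 386 177 33077.5
blob 495 0 17 98 339.5
top [589, -262] [[345.0, 181.0], [347.0, 180.0], [349.0, 179.0]]
  blob 327 161 38 38
top [575, -347] [[372.0, 185.0], [374.0, 184.0], [377.0, 183.0]]
  blob 360 168 29 35
scene [589, -262] [[321.0, 187.0], [321.0, 179.0], [321.0, 170.0]]
  blob 303 169 36 36
scene [575, -347] [[341.0, 184.0], [342.0, 176.0], [342.0, 167.0]]
  blob 323 169 7 20
  blob 334 167 24 18
```

Run:
```python
from h import *
cs,b=load("scene2"); a=cv2.imread("pics/scene0.png")
d=cv2.absdiff(a,b).max(2); m=((d>45)*255).astype('uint8')
for k in cv2.findContours(m[155:215,290:375],0,2)[0]:
    x,y,w,h=cv2.boundingRect(k)
    if cv2.contourArea(k)>25: print("blob",x+290,y+155,w,h)
R=lambda P,z,r:proj(cs,[[P[0]+r*np.cos(t),P[1]+r*np.sin(t),zz] for t in np.arange(0,6.3,.2) for zz,r in z])
for P,z in(([589,-262],[(6,15),(35,26),(71,18)]),([575,-347],[(4,18),(67,21)])):
    q=R(P,z,0); print("expected box",q.min(0).round(),q.max(0).round())
g=cv2.cvtColor(b,cv2.COLOR_BGR2GRAY)[160:206,300:364:2]
for i,r in enumerate(g[::2]): print(160+2*i,"".join(" .:-=+*#%@"[::-1][min(9,v//20)] for v in r))
```

```text
blob 327 194 28 21
blob 372 169 3 37
blob 290 169 39 46
blob 333 167 16 19
expected box [314. 168.] [328. 188.]
expected box [336. 166.] [348. 185.]
160 :::.:.::::::--==----=-====-----=
162 ::::::.:::::::::=+==-======-----
164 :::::::::::::::::-=+=======-=--=
166 :::::::::::::::::::-======----==
168 :::::::::-:--::::::+#*+*+=------
170 ::::::::-*+**+::::=#*+=*+==-----
172 :::::::::%###*::::=%####=:-==+=-
174 ::::::::=%###*::::=%####-:::-==+
176 ::::::::##*+++::..=#####.::::::-
178 ::::::.=##*+++*=::=%####+..:::::
180 #+-=++=*##***++   :%###* *+:::::
182 *#*++= -####*#*. *#%#%%+  -*-.::
184 ##**** .######.-=-*##%*     -=.:
186 ###***+*####%*  -*:       . :=+:
188 ####****+*##-:    --  -+=++=++-:
190 #####****       -===+=*+==-:::::
192 #######**++++=+=+===-:::::::::::
194 ###*####*+**+=--::::::::::::::::
196 #############*-:::::::::::::::::
198 -+#############*-:::::::::::::::
200 :::#############*:::::::::::::::
202 ::::+############*:.::::::::::::
204 :::..+###############*::::::::::
```

The silhouettes of both bottle (cols 314-328, rows 170-188) and cup (336-348, 168-185) fit the expected upright boxes in their bays. I'm handing in.

```bash
python3 -c "
from h import *
print(order.finish_job())"
```

```text
the job is handed in; nothing more can be done
None
```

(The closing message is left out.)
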